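Shut the fill tap and set its spout over the empty pan

TASK

The water went off while the prep table's fill tap was running and both blade handles are still open. With a fingertip, push both handles fully shut, back against their stops, and push the swing spout round until its mouth hangs over the middle of the open, empty steel pan, ready for filling when the water is back. Leave the pan and everything else standing where it is.

Things in the scene. Friction and masses are not known exactly. Their poses are not given: they have to be found in the camera images.
- tap: Steel deck-mounted fill tap, fixed to the table; origin under the middle of its foot, on the spout's swivel axis. Its own x axis points away from the robot side, y to the left, z up (it stands turned by up to about 8 degrees). Foot 64 x 262 mm, tap body 44 x 236 mm and 46 mm high. Two valve stems stand 102 mm to the left and right of the origin; each carries a blade handle. The swing spout stands in the middle
- handle_left (a joint): Left blade handle (on the +y side of the tap), turning about its upright stem, rad. 0 = shut, against its stop: the blade points straight out to the left along the tap's +y. It grows as the handle opens, the blade swinging forward towards the tap's -x (towards the robot); about 1.5 = wide open, pointing along -x, end stop. Stiff: about 3.5 N at 85 mm from the stem moves it, and it stays where it is left
- handle_right (a joint): Right blade handle (on the -y side), the mirror image: 0 = shut, the blade points straight out to the right along the tap's -y; it grows as the blade swings forward towards the tap's -x; about 1.5 = wide open. As stiff as the left one, and stays where it is left
- stem_left (a point): Point on the left handle's upright turning axis, 106 mm above the table, at the height of the middle of the blade
- stem_right (a point): The same on the right handle's turning axis
- blade_left_tip (a point): Outer end of the left blade, middle of its height (106 mm above the table), 123 mm from its stem axis. The blade is an upright flat steel paddle 8 mm thick (4 mm either side of the line from stem to this point), 30 mm high from 50 mm outward (91 to 121 mm above the table), on a hub 34 mm across and 124 mm high
- blade_right_tip (a point): The same on the right blade
- swing_spout (a joint): Swing spout turning about the tap's upright middle axis, rad. 0 = pointing along the tap's -x, towards the robot; positive turns its mouth towards the tap's -y (the robot's right), negative to +y (left); end stops at -1.4 and 1.4. About 2.3 N at 155 mm from the axis moves it, and it stays where it is left
- spout_pivot (a point): Point on the spout's upright swivel axis, 200 mm above the table
- spout_outlet (a point): Middle of the spout's mouth, facing down, 150 mm above the table and 235 mm from the swivel axis. The spout is a steel tube 19 mm across: it rises on the axis, bends over at 190 mm, runs out nearly level (tube centre 190 mm above the table near the axis, 200 mm at 150 to 190 mm out), then bends down to a 25 mm wide mouthpiece. Swung over a pan, it also hangs above the space in front of the handle on that side
- open_pan: The open, empty steel food pan, loose on the table in front of the tap on its left or right: 176 x 162 mm over its flat rim, 65 mm high, inside about 148 x 134 mm; origin under its middle. Its middle lies 223 to 258 mm from the spout's swivel axis
- lidded_pan: A pan of the same size with its flat steel lid on and a bar handle on top (95 mm high overall), loose, on the other side; origin under its middle. To be left alone
- cup: Little open steel cup, 60 mm across and 42 mm high, loose, in front of the tap between the pans, under the spout. To be left alone
- spray_bottle: White spray bottle with a blue head, 74 mm across, 200 mm high, loose, at the right, well clear of the tap, beside the scale. To be left alone
- scrub_brush: White scrubbing brush with blue bristles, 150 x 50 mm, 52 mm high, loose, behind the tap to the right. To be left alone
- phone: Black phone, 158 x 75 x 9 mm, lying loose just behind the tap (on its far side). To be left alone
- spatula: White-handled spatula lying loose at the front right of the table. To be left alone
There are look-alikes about, which are no part of the job. What is shaped like the open_pan but turquoise is not meant.

How it is judged:
At the end, for the whole second after the job is handed in: Both blade handles are within 0.07 rad (4 degrees) of fully shut; the spout's mouth is within 40 mm, seen from above, of the middle of the open pan; the open pan stands within 20 mm and every other loose thing within 30 mm of where it began (value of joint each of handle_left, handle_right below 0.07 rad and horizontal distance between spout_outlet and open_pan below 0.04 m and distance of open_pan from where it was at the start of the episode below 0.02 m and distance of each of lidded_pan, cup, spray_bottle, scrub_brush, phone, spatula from where it was at the start of the episode below 0.03 m); the robot touches nothing.
It fails at once if the open pan is pushed, lifted or carried (over 20 mm) (distance of open_pan from where it was at the start of the episode above 0.02 m).
It fails at once if the covered pan is moved (over 30 mm) (distance of lidded_pan from where it was at the start of the episode above 0.03 m).
It fails at once if another loose thing on the table is moved (over 30 mm) (distance of any of cup, spray_bottle, scrub_brush, phone, spatula from where it was at the start of the episode above 0.03 m).
It also fails if it takes over 61 s, if anything falls off the work surface, if the arm or the gripper's body presses on something with over 40 N, if the wrist force passes 120 N, or if a joint passes its speed limit or range.

ROBOT

A 6-joint arm with a two-finger parallel gripper is mounted at the origin on the work surface. World frame = base frame: x ahead of the robot, y to its left, z up, the work surface at z = 0. Lengths are in m, angles in rad, forces in N, time in s.
With the tool pointing down it reaches from about 0.3 to 0.85 m from the base axis. Payload 5.4 kg.
Tool frame: the origin (TCP) lies on the centre line of the jaws, within the pads' length; the fingertips stand 8 mm ahead of it and the grasp point (between the pads) lies 11 mm behind it; z points along the fingers, y is the direction in which the jaws open and shut (so a half turn about z gives the same grasp; the last joint's range is limited). The gripper opens to 85 mm and grips with 20 to 120 N. Pads are 22 mm wide; open, the fingers measure 114 mm over their backs; the gripper's body (76 mm by 85 mm) begins 54 mm behind the grasp point. The pads swing forward as they close: fully open they stand 13 mm farther back than shut.
Start: joints at [1.061, 0.158, 1.597, -0, 1.386, -0.21], TCP at [0.17, 0.549, 0.239] pointing down, gripper open.
Joint ranges: [-2.91, 2.91], [-0.94, 2.29], [0.18, 2.7], [-1.29, 4.43], [0.17, 2.64], [-3, 3]. Speed limits (rad/s): [2.57, 2.57, 3.14, 3.14, 3.14, 3.14].

INTERFACE

Orientations are given as a unit quaternion [x, y, z, w].
In Python, from cell import ctrl, ungrasp, grasp, planner, cams, nets gives the robot as it stands. Calls block until the motion is done:
- ctrl.move_to(position, orientation): joint-space move of the TCP to a pose.
- ctrl.servo_line(position, v=0.15, frame=None): straight line of the TCP; frame=None keeps the orientation; v is the mean speed in m/s.
- ctrl.set_joints(angles): joint-space move.
- ungrasp() and grasp(newtons=None): open the fingers fully, or close them until they stop; newtons is the grip in N (None keeps the last).
- ctrl.hold(seconds).
- planner.solve_ik(position, orientation): joint angles nearest the present ones, or None.
- ctrl.get_state(): the state.
- cams.read_camera(name): name is "scene" or "top" or "wrist"; returns (picture, depth): 480x640x3 uint8, red, green, blue; 480x640 float32, m along the optical axis (not along the pixel's ray), 0 where there is no reading.
- cams.calibration(name): a dict with "intrinsics" (3x3 intrinsics, pixels), "position" and "orientation" of the camera in the world. Camera axes: x right, y up, looking along -z (the intrinsics and any distortion apply to the point x, -y, -z); pixel columns grow to the right and rows downward; lengths in m; the calibration is good to about 2 mm. A picture is of the moment at which its call begins: read the wrist's pose just before it. calibration takes no time and is no camera call; for the wrist camera it gives the pose at the moment of the call.
A pose or a line that the arm cannot do raises ctrl.MotionError and nothing moves.
- ctrl.sign_off(): hands the job in, once; it reports no verdict.
Trained networks look in the newest picture that a camera, given by its name, has taken for a name from the list of things; names that differ only in an ending like _2 or _b are one class to them, and where a whole thing is asked for, a point or a joint stands for the part that bears it (a point fixed in the world has none). Each returns a list of dicts, best first, with "conf" (0 to 1); they miss things now and then, are a little off and sometimes report something else, mostly with a low value. They report only what shows in the picture. A call takes as long as a camera call. They do not tell look-alikes from the thing itself.
- nets.look_for(target, camera): "at" ([x, y, z] in m, in world coordinates, good to about 4 mm: the middle of the surface that is visible of it).
The state is a dict: "time_s": time; "qpos": joint angles; "qd": joint speeds; "joint_efforts": joint torques, N m; "eef_pos": TCP position; "eef_rot": TCP orientation; "wrist_force": force on the tool from outside, world axes, zero at the start; "ft_torque": the same for the moment, N m; "opening": finger opening in m.
Only numpy, scipy, OpenCV 4.12 (cv2) and the standard library are available. Lean on these libraries where they do the work, as an engineer would, in place of code of your own. Each camera call takes 0.05 s, during which the arm holds its last target.

## Working session

There is one attempt and no reset: what is moved stays moved. The work goes in short steps, each a Python script; the robot and the scene stay as the last script left them, time stands still between calls to the robot, and variables do not carry over. Pictures are saved under pics/ and viewed, and the job is handed in when it is done.

```bash
ls; mkdir -p pics
cat > h.py <<'E'
import numpy as np, cv2
from scipy.spatial.transform import Rotation as R
from cell import ctrl, ungrasp, grasp, planner, cams, nets
def snap(n,f):
    p,d=cams.read_camera(n); cv2.imwrite('pics/'+f,p[:,:,::-1]); return p,d
def cloud(n,d):
    c=cams.calibration(n);K=np.array(c['intrinsics']);q=R.from_quat(c['orientation'])
    v,u=np.mgrid[:480,:640]
    P=np.stack([(u-K[0,2])/K[0,0]*d,-(v-K[1,2])/K[1,1]*d,-d],-1)
    return q.apply(P.reshape(-1,3)).reshape(480,640,3)+np.array(c['position'])
E
python3 - <<'E'
from h import *
for n in('scene','top'):
    p,d=snap(n,n+'1.png'); np.save(n+'.npy',cloud(n,d)); c=cams.calibration(n);print(n,c)
    for t in ['tap','stem_left','stem_right','blade_left_tip','blade_right_tip','spout_pivot','spout_outlet','open_pan','lidded_pan','cup']:
        print(t,[(np.round(r['at'],3),round(r['conf'],2)) for r in nets.look_for(t,n)][:3])
print(ctrl.get_state())
E
```

```text
pics
scene {'intrinsics': array([[607.51736999,   0.        , 313.83517852],
       [  0.        , 607.51736999, 248.14575062],
       [  0.        ,   0.        ,   1.        ]]), 'position': array([ 1.47536005, -0.43224548,  1.09995793]), 'orientation': array([0.33087432, 0.22657872, 0.52011218, 0.75410051])}
tap [(array([0.631, 0.031, 0.061]), 0.58), (array([ 0.608, -0.085,  0.111]), 0.28)]
stem_left [(array([0.635, 0.033, 0.059]), 0.67)]
stem_right [(array([0.636, 0.032, 0.058]), 0.73)]
blade_left_tip [(array([0.613, 0.139, 0.113]), 0.77), (array([0.587, 0.036, 0.193]), 0.6)]
blade_right_tip [(array([ 0.606, -0.094,  0.113]), 0.91)]
spout_pivot [(array([0.636, 0.031, 0.055]), 0.89)]
spout_outlet [(array([0.588, 0.035, 0.194]), 0.89), (array([0.623, 0.146, 0.115]), 0.48)]
open_pan [(array([ 0.427, -0.125,  0.03 ]), 0.79), (array([0.159, 0.316, 0.03 ]), 0.77), (array([ 0.189, -0.268,  0.03 ]), 0.68)]
lidded_pan [(array([0.442, 0.155, 0.072]), 0.69), (array([0.631, 0.035, 0.055]), 0.52)]
cup [(array([0.532, 0.038, 0.017]), 0.83)]
top {'intrinsics': array([[454.07960698,   0.        
[... 1029 characters left out ...]
6)]
{'time_s': 1.1, 'qpos': array([ 1.06089806e+00,  1.58378111e-01,  1.59700671e+00,  5.74849244e-06,
        1.38615801e+00, -2.10134209e-01]), 'qd': array([-1.01957162e-03, -5.43555613e-04, -5.94145702e-04,  1.17529775e-05,
       -1.32920351e-03, -1.15819728e-03]), 'joint_efforts': array([ 4.13991938e-04, -3.96020758e+01, -3.31701386e+01, -4.69162242e-04,
        5.19463265e-04, -5.98082266e-06]), 'eef_pos': array([0.16982918, 0.54934222, 0.23930809]), 'eef_rot': array([1.49322006e-01, 9.88788621e-01, 2.43096558e-05, 6.13172812e-06]), 'wrist_force': array([-0.48363449, -0.2584114 ,  0.02220396]), 'ft_torque': array([ 0.04576861, -0.03417068, -0.08300134]), 'opening': 0.08527813442844089}
```

View pics/top1.png

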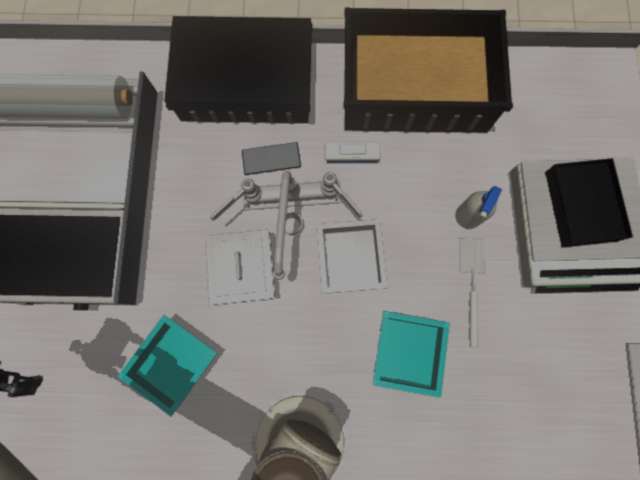

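View pics/scene1.png

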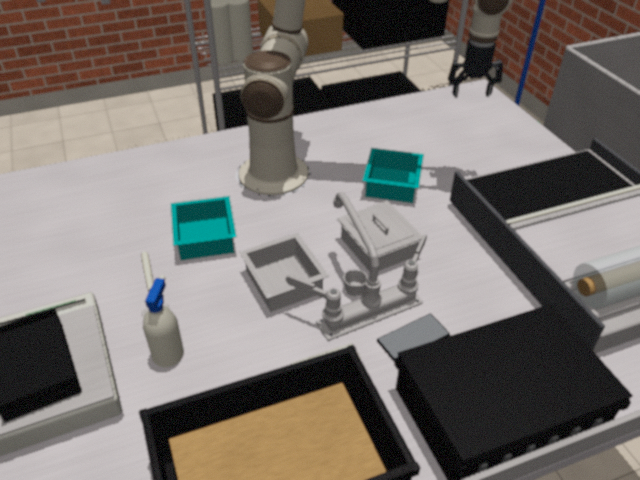

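In the top view there are three open pans. The grey steel one is at (352,256), and the turquoise ones at (167,363) and (412,353) are look-alikes. The steel pan is the one meant: it sits beside the tap, on the robot's right. The lidded pan is at (240,266), the spout mouth at (279,273), and the blades run (248,188)→(213,217) and (330,182)→(359,215). Next I'll measure from the depth and check an enlarged crop.

Run:
```python
import numpy as np, cv2
im=cv2.imread('pics/top1.png'); cv2.imwrite('pics/crop1.png',cv2.resize(im[130:320,190:400],None,fx=3.0,fy=3.0,interpolation=2))
T=np.load('top.npy');S=np.load('scene.npy')
A=np.concatenate([T.reshape(-1,3),S.reshape(-1,3)])
def sel(x0,x1,y0,y1,z0,z1,A=A):
    m=(A[:,0]>x0)&(A[:,0]<x1)&(A[:,1]>y0)&(A[:,1]<y1)&(A[:,2]>z0)&(A[:,2]<z1);return A[m]
for nm,C in(('top',T.reshape(-1,3)),('scene',S.reshape(-1,3)),('both',A)):
  for n,b in {'pan':(.3,.55,-.26,-.0,.055,.072),'lid':(.28,.56,.05,.28,.055,.08),'spout':(.33,.66,-.03,.09,.15,.23),'Lblade':(.48,.7,.1,.28,.095,.13),'Rblade':(.48,.7,-.2,-.04,.095,.13),'body':(.55,.7,-.12,.2,.035,.055),'cup':(.5,.6,0,.08,.03,.05)}.items():
    P=sel(*b,A=C)
    if len(P)<5: print(nm,n,len(P)); continue
    r=cv2.minAreaRect(P[:,:2].astype(np.float32)*1000)
    print(nm,n,len(P),'rect',np.round(r[0]),np.round(r[1]),round(r[2]),'z',np.round(np.percentile(P[:,2],[2,50,98]),3),'x',np.round([P[:,0].min(),P[:,0].max()],3),'y',np.round([P[:,1].min(),P[:,1].max()],3))
    if 'blade' in n:
        # top-down fine
        d=P[:,:2]-P[:,:2].mean(0);
        for q in P[::max(1,len(P)//25)]: print('   ',np.round(q,3))
```

```text
top pan 1555 rect [ 415. -144.] [251. 205.] 6 z [0.059 0.065 0.069] x [0.3   0.546] y [-0.259 -0.031]
top lid 4456 rect [417. 159.] [177. 163.] 7 z [0.064 0.07  0.075] x [0.321 0.514] y [0.068 0.248]
top spout 928 rect [503.  45.] [ 23. 254.] 88 z [0.17  0.203 0.212] x [0.376 0.63 ] y [0.03 0.06]
top Lblade 431 rect [579. 180.] [ 32. 136.] 39 z [0.096 0.117 0.126] x [0.525 0.629] y [0.123 0.226]
    [0.625 0.144 0.124]
    [0.619 0.146 0.127]
    [0.618 0.132 0.123]
    [0.613 0.154 0.123]
    [0.61  0.143 0.124]
    [0.607 0.136 0.125]
    [0.605 0.128 0.124]
    [0.609 0.124 0.105]
    [0.601 0.152 0.111]
    [0.599 0.15  0.109]
    [0.599 0.149 0.102]
    [0.597 0.144 0.099]
    [0.588 0.166 0.112]
    [0.582 0.171 0.112]
    [0.574 0.178 0.124]
    [0.579 0.168 0.098]
    [0.569 0.178 0.112]
    [0.562 0.188 0.12 ]
    [0.556 0.194 0.123]
    [0.551 0.206 0.121]
    [0.553 0.195 0.105]
    [0.544 0.202 0.118]
    [0.538 0.212 0.123]
    [0.534 0.223 0.119]
    [0.536 0.21  0.101]
    [0.527 0.222 0.109]
top Rblade 377 rect [ 596. -100.] [137.  32.] 47 z [0.097 0.118 0.127] x [0.5
[... 4277 characters left out ...]
 -0.09   0.101]
    [ 0.574 -0.111  0.123]
    [ 0.562 -0.117  0.113]
    [ 0.547 -0.135  0.122]
    [ 0.548 -0.144  0.115]
    [ 0.569 -0.118  0.12 ]
    [ 0.58  -0.112  0.121]
    [ 0.582 -0.117  0.12 ]
    [ 0.569 -0.127  0.104]
    [ 0.597 -0.094  0.116]
    [ 0.579 -0.116  0.096]
    [ 0.608 -0.092  0.113]
    [ 0.631 -0.07   0.124]
    [ 0.639 -0.051  0.121]
    [ 0.623 -0.085  0.112]
    [ 0.647 -0.059  0.123]
    [ 0.649 -0.065  0.122]
    [ 0.636 -0.081  0.104]
    [ 0.65  -0.065  0.106]
both body 1892 rect [600.  33.] [104. 253.] 6 z [0.036 0.045 0.054] x [0.55  0.663] y [-0.09   0.161]
both cup 288 rect [558.  38.] [99. 60.] 14 z [0.03  0.039 0.047] x [0.508 0.6  ] y [0.004 0.079]
```

View pics/crop1.png

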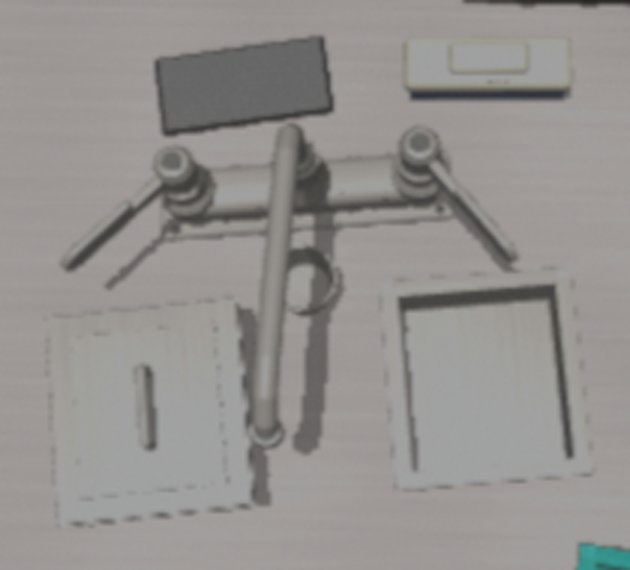

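The crop shows the plain steel pan standing open and empty, between the spray bottle and the spout. The blades are about 0.7 rad (left) and 1.0 rad (right) open. My first pan box also took in part of the turquoise pan, so I'll refine that, then check the plan is reachable.

```bash
cat >> h.py <<'E'
SL=np.array([.618,.136]);SR=np.array([.637,-.064])
E
python3 - <<'E'
from h import *
T=np.load('top.npy').reshape(-1,3);S=np.load('scene.npy').reshape(-1,3)
for C in(T,S):
    m=(C[:,0]>.335)&(C[:,0]<.535)&(C[:,1]>-.235)&(C[:,1]<-.02)&(C[:,2]>.055)&(C[:,2]<.072);P=C[m]
    print('pan',len(P),cv2.minAreaRect(P[:,:2].astype(np.float32)*1000))
    for y0,y1,x0 in((.115,.16,.59),(-.09,-.04,.61)):
        Q=C[(C[:,2]>.121)&(C[:,2]<.135)&(C[:,1]>y0)&(C[:,1]<y1)&(C[:,0]>x0)&(C[:,0]<.67)]
        print('hub',len(Q),cv2.minEnclosingCircle(Q[:,:2].astype(np.float32)*1000),np.median(Q,0))
    Q=C[(C[:,2]>.18)&(C[:,2]<.22)&(C[:,1]>0)&(C[:,1]<.09)&(C[:,0]>.36)&(C[:,0]<.66)]
    vx=cv2.fitLine(Q[:,:2].astype(np.float32),cv2.DIST_HUBER,0,.01,.01).ravel();print('spout',vx,Q[:,0].min(),Q[:,0].max())
E
```

```text
pan 1349 ((450.18914794921875, -119.12446594238281), (176.00067138671875, 162.1427001953125), 5.587239742279053)
hub 85 ((613.0128784179688, 139.67213439941406), 13.974400520324707) [0.61247308 0.13964396 0.12376487]
hub 84 ((631.744384765625, -61.60075378417969), 13.906083106994629) [ 0.6315763  -0.06160445  0.12387994]
spout [ 0.9990565  -0.04342946  0.4966506   0.04393273] 0.382724651451013 0.6218762474346078
pan 1062 ((451.0811767578125, -121.87205505371094), (180.34677124023438, 163.48785400390625), 5.314924716949463)
hub 64 ((618.88525390625, 136.2292022705078), 15.783058166503906) [0.61898296 0.13653406 0.12420068]
hub 81 ((637.8410034179688, -65.2433853149414), 13.983272552490234) [ 0.63813735 -0.06509899  0.12374515]
spout [ 0.99978065 -0.02094406  0.53418607  0.03675841] 0.389737654106199 0.6306857639958958
```

```bash
cat >> h.py <<'E'
SL=np.array([.616,.138]);SR=np.array([.635,-.063]);YAW=.094;O=(SL+SR)/2;PAN=np.array([.4505,-.1205])
X=np.array([np.cos(YAW),np.sin(YAW)]);Y=np.array([-X[1],X[0]])
def quat(n):
    x=np.array([n[0],n[1],0]);z=np.array([0,0,-1.]);return R.from_matrix(np.stack([x,np.cross(z,x),z],1)).as_quat()
def hp(side,th,gap=0,r=.085,z=.104):
    s=1 if side=='L' else -1; S=SL if s>0 else SR
    d=np.cos(th)*s*Y-np.sin(th)*X; n=-np.sin(th)*s*Y-np.cos(th)*X
    p=S+r*d+(.015+gap)*n
    return np.array([*p,z]),quat(n),n
def sp(a,gap=0,r=.155,z=.191):
    # a = angle of spout from world -x toward -y ; finger on +y side, tool x toward spout's swing opposite
    d=np.array([-np.cos(a),-np.sin(a)]); n=np.array([-np.sin(a),np.cos(a)])
    p=O+r*d+(.0205+gap)*n
    return np.array([*p,z]),quat(-n),n
def F(): 
    s=ctrl.get_state(); return round(s['time_s'],1),np.round(s['eef_pos'],3),np.round(s['wrist_force'],1)
E
python3 - <<'E'
from h import *
for a in [('R',.95,.02),('R',0,0),('L',.7,.02),('L',0,0)]:
    p,q,n=hp(*a); print(a,np.round(p,3),np.round(q,3),planner.solve_ik(p,q))
for a in(-.1,.3,.73):
    p,q,n=sp(a); print(a,np.round(p,3),planner.solve_ik(p,q), planner.solve_ik(p,quat(n)))
grasp(20)
p,q,n=hp('R',.95,.02); p[2]=.28
ctrl.move_to(p,q);print(F())
E
```

```text
('R', 0.95, 0.02) [ 0.548 -0.092  0.104] [0.415 0.91  0.    0.   ] [-3.84393135e-01  2.53216674e-01  1.77042260e+00 -4.44089210e-16
  1.11795338e+00 -1.09918946e+00]
('R', 0, 0) [ 0.628 -0.149  0.104] [-0.047  0.999  0.     0.   ] [-4.19824026e-01  4.63356525e-01  1.49779551e+00 -4.44089210e-16
  1.18044062e+00 -2.08462035e+00]
('L', 0.7, 0.02) [0.531 0.173 0.104] [-0.387  0.922  0.     0.   ] [ 9.79196144e-02  2.59439117e-01  1.76283603e+00 -4.44089210e-16
  1.11931751e+00 -2.26687671e+00]
('L', 0, 0) [0.593 0.221 0.104] [-0.047  0.999  0.     0.   ] [ 1.66442180e-01  4.34220444e-01  1.53751756e+00 -4.44089210e-16
  1.16985465e+00 -1.49835415e+00]
-0.1 [0.473 0.073 0.191] None [-9.92269237e-02 -5.12792375e-02  1.91342194e+00 -4.44089210e-16
  1.27944995e+00  7.73076300e-04]
0.3 [0.471 0.011 0.191] [-2.33195357e-01 -7.18549343e-02  1.93298794e+00 -4.44089210e-16
  1.28045964e+00  2.60839730e+00] [-2.33195357e-01 -7.18549343e-02  1.93298794e+00 -4.44089210e-16
  1.28045964e+00 -5.33195357e-01]
0.73 [ 0.496 -0.051  0.191] [-3.44280536e-01  2.55863017e-03  1.86063030e+00 -4.44089210e-16
  1.27840372e+00  2.06731212e+00] [-3.44280536e-01  2.55863017e-03  1.86063030e+00 -4.44089210e-16
  1.27840372e+00 -1.07428054e+00]
(4.5, array([ 0.548, -0.091,  0.28 ]), array([0. , 0.3, 1.1]))
```

```bash
cat > push.py <<'E'
from h import *
import sys
def push(side,th0):
    p,q,n=hp(side,th0,.02); ctrl.servo_line(p,v=.12); print('down',F())
    th=th0
    f0=np.array(ctrl.get_state()['wrist_force'][:2])
    last=None
    while th>-.12:
        p,q,n=hp(side,th,0); ctrl.servo_line(p,v=.08,frame=q)
        f=(np.array(ctrl.get_state()['wrist_force'][:2])-f0)@n
        print(round(th,3),F(),round(f,1))
        if th<.15 and f>14: break
        th-=.1 if th>.15 else .02
    ctrl.servo_line(hp(side,th,.05)[0],v=.1); print(F())
E
python3 - <<'E'
from push import *
push('R',.95)
p=np.array(ctrl.get_state()['eef_pos']); p[2]=.3; ctrl.servo_line(p,v=.2); print(F())
snap('top','top2.png'); snap('wrist','w2.png')
E
```

```text
down (6.1, array([ 0.548, -0.093,  0.105]), array([ 0.5,  0.4, -0.2]))
0.95 (6.5, array([ 0.561, -0.108,  0.104]), array([-0.9, -0. ,  0.2])) 0.6
0.85 (6.8, array([ 0.566, -0.115,  0.104]), array([ 0. ,  1. , -0.7])) 0.8
0.75 (7.0, array([ 0.571, -0.121,  0.104]), array([-0.1,  1.2, -0.7])) 1.0
0.65 (7.3, array([ 0.577, -0.127,  0.104]), array([-1.3,  0.2, -1.4])) 1.5
0.55 (7.5, array([ 0.584, -0.133,  0.104]), array([-0.1,  0.7, -0.8])) 0.6
0.45 (7.8, array([ 0.591, -0.137,  0.104]), array([-0.8, -0.1, -1. ])) 1.0
0.35 (8.1, array([ 0.599, -0.141,  0.104]), array([-1. , -0. , -1.1])) 1.4
0.25 (8.3, array([ 0.607, -0.145,  0.104]), array([-1.2,  0.1, -1.2])) 1.7
0.15 (8.6, array([ 0.615, -0.147,  0.104]), array([-1. ,  0.6, -0.8])) 1.5
0.05 (8.8, array([ 0.624, -0.149,  0.104]), array([-1.5,  1.2,  0.2])) 1.9
0.03 (9.1, array([ 0.625, -0.149,  0.104]), array([-4.6,  0.3,  0.6])) 5.1
0.01 (9.3, array([ 0.627, -0.149,  0.104]), array([-4.8, -0.4,  2.5])) 5.3
-0.01 (9.6, array([ 0.627, -0.149,  0.104]), array([-12.7,  -0.2,   6.1])) 13.2
-0.03 (9.8, array([ 0.627, -0.149,  0.104]), array([-19.1,  -0.2,  10.9])) 19.6
(10.5, array([ 0.582, -0.156,  0.104]), array([ 1.4,  0. , -0.7]))
(11.6, array([ 0.581, -0.155,  0.298]), array([-0.4, -0.1, -0.4]))
```

View pics/top2.png

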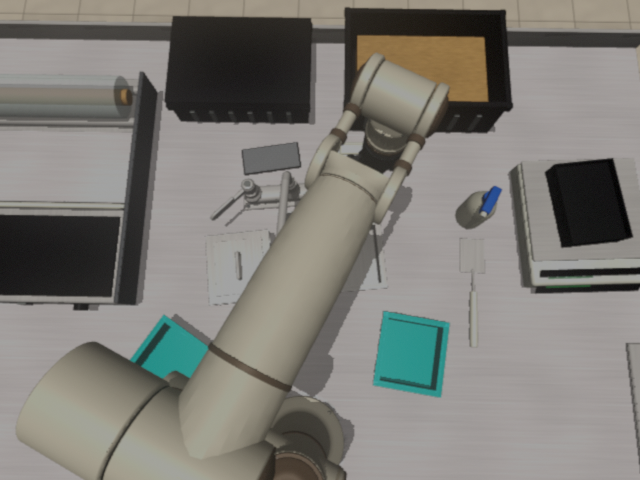

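View pics/w2.png

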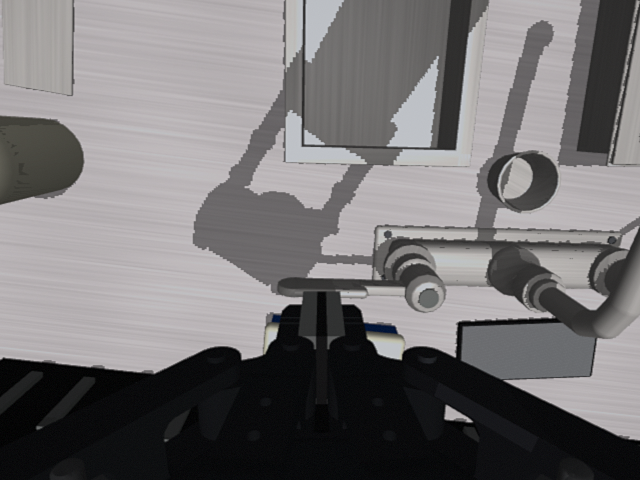

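In the wrist picture the right blade, (425,293)→(280,287), now runs along the tap body, so it is shut. Next is the left one.

Run:
```python
from push import *
p,q,n=hp('L',.72,.02); p[2]=.3; ctrl.move_to(p,q); print(F())
push('L',.72)
p=np.array(ctrl.get_state()['eef_pos']); p[2]=.3; ctrl.servo_line(p,v=.2); print(F())
snap('scene','s3.png'); snap('wrist','w3.png')
```

```text
(13.0, array([0.531, 0.17 , 0.3  ]), array([0.4, 0.8, 0.5]))
down (14.8, array([0.531, 0.171, 0.105]), array([ 0.6,  0.5, -0.3]))
0.72 (15.2, array([0.544, 0.186, 0.104]), array([ 0.2,  0.5, -0.5])) 0.2
0.62 (15.4, array([0.549, 0.192, 0.104]), array([-0.1, -0.7, -0.5])) 1.3
0.52 (15.7, array([0.555, 0.199, 0.104]), array([-0.9, -1. ,  0.1])) 2.1
0.42 (15.9, array([0.561, 0.204, 0.104]), array([-1. ,  0. , -1.1])) 1.7
0.32 (16.2, array([0.568, 0.21 , 0.104]), array([-1. , -0.3, -0.5])) 1.8
0.22 (16.4, array([0.575, 0.214, 0.104]), array([-0.5, -0.1, -0.4])) 1.3
0.12 (16.7, array([0.583, 0.218, 0.104]), array([-1.2, -0.8, -0.9])) 2.0
0.1 (17.0, array([0.584, 0.218, 0.104]), array([-3.6, -1.9, -0.1])) 4.5
0.08 (17.2, array([0.586, 0.219, 0.104]), array([-2.9, -2.2,  0.1])) 3.9
0.06 (17.5, array([0.588, 0.22 , 0.104]), array([-3.2, -2.7, -0.6])) 4.2
0.04 (17.7, array([0.59 , 0.22 , 0.104]), array([-2.8, -2.8, -0.7])) 3.8
0.02 (18.0, array([0.591, 0.221, 0.104]), array([-6.4, -4.1,  1.9])) 7.5
0.0 (18.2, array([0.591, 0.221, 0.104]), array([-12.6,  -5.1,   6.9])) 13.6
-0.02 (18.5, array([0.591, 0.221, 0.104]), array([-18.2,  -5.7,  10.8])) 19.2
(19.1, array([0.546, 0.218, 0.105]), array([-0.6,  0.8, -0.7]))
(20.2, array([0.545, 0.218, 0.298]), array([-0.2,  0.7,  0.2]))
```

View pics/w3.png

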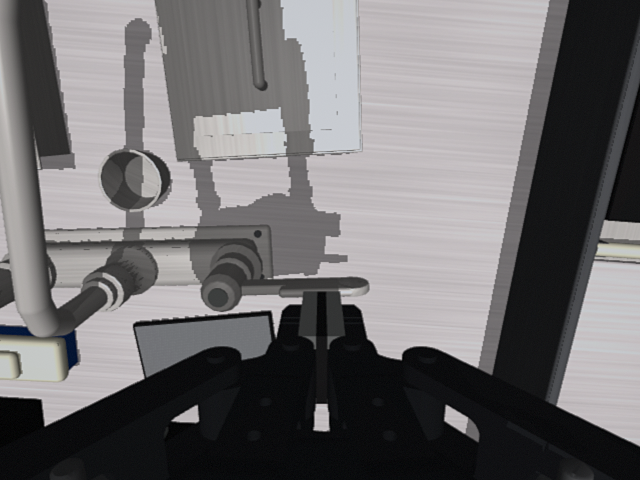

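View pics/s3.png

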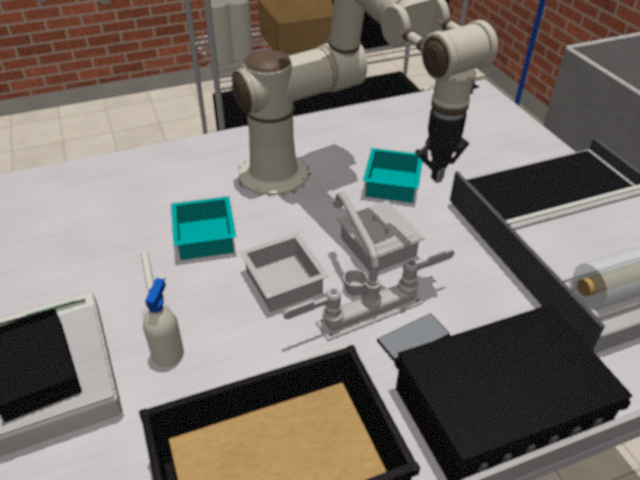

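Both handles are shut: (220,295)→(368,287) in the wrist view, and the scene view shows both blades in line with the tap body. Now the spout.

Run:
```python
from h import *
a1=np.arctan2(-(PAN-O)[1],-(PAN-O)[0]); print('target',a1,np.linalg.norm(PAN-O))
a0=-.03
def g(a,gap=0,z=.191):
    p,_,n=sp(a,gap,z=z); return p,quat(n)
p,q=g(a0,.035,.3); ctrl.move_to(p,q); print(F())
p,q=g(a0,.035); ctrl.servo_line(p,v=.12); print(F())
p,q=g(a0,.006); ctrl.servo_line(p,v=.08); print(F())
for a in np.linspace(a0,a1,9):
    p,q=g(a); ctrl.servo_line(p,v=.08,frame=q); print(round(a,2),F())
p,q=g(a1,.05); ctrl.servo_line(p,v=.1); 
p[2]=.32; ctrl.servo_line(p,v=.2); print(F())
ctrl.move_to([.3,.4,.35],quat([-1,0])); print(F())
for n in('top','scene'):
    pic,d=snap(n,n+'4.png');C=cloud(n,d);np.save(n+'4.npy',C);C=C.reshape(-1,3)
    m=(C[:,0]>.335)&(C[:,0]<.535)&(C[:,1]>-.235)&(C[:,1]<-.02)&(C[:,2]>.055)&(C[:,2]<.072)
    print('pan',cv2.minAreaRect(C[m][:,:2].astype(np.float32)*1000))
    Q=C[(C[:,2]>.155)&(C[:,2]<.22)&(C[:,1]>-.25)&(C[:,1]<.09)&(C[:,0]>.36)&(C[:,0]<.66)]
    r=np.hypot(*(Q[:,:2]-O).T); E=Q[r>.222]; print('mouth region',len(E),np.median(E,0),'sp',nets.look_for('spout_outlet',n)[:2])
    e=np.median(Q[(r>.14)&(r<.2)],0)[:2]-O; print('angle',np.arctan2(-e[1],-e[0]))
```

```text
target 0.7343913930408708 0.2357731961016773
(21.6, array([0.472, 0.098, 0.3  ]), array([0.4, 0.9, 0.2]))
(22.7, array([0.473, 0.098, 0.192]), array([-0.7, -1. ,  1. ]))
(23.2, array([0.471, 0.068, 0.191]), array([-0.4, -0.6, -0.7]))
-0.03 (23.5, array([0.471, 0.063, 0.191]), array([ 0.5, -0.6,  0.3]))
0.07 (23.8, array([0.47 , 0.048, 0.191]), array([ 0. , -0.8,  0.2]))
0.16 (24.1, array([0.469, 0.033, 0.191]), array([0.2, 0.1, 0. ]))
0.26 (24.5, array([0.47 , 0.018, 0.191]), array([0.2, 0.2, 0.5]))
0.35 (24.8, array([0.473, 0.004, 0.191]), array([-0.2,  1.6, -0.4]))
0.45 (25.1, array([ 0.477, -0.011,  0.191]), array([-0. , -0.2,  0.6]))
0.54 (25.5, array([ 0.482, -0.025,  0.191]), array([-0.1, -0.5,  1.1]))
0.64 (25.8, array([ 0.489, -0.038,  0.191]), array([ 0.6,  1. , -0.2]))
0.73 (26.1, array([ 0.497, -0.051,  0.191]), array([ 0.7,  0.1, -0.5]))
(27.6, array([ 0.463, -0.014,  0.319]), array([0.4, 0.1, 0.1]))
(29.2, array([0.301, 0.399, 0.35 ]), array([ 1. , -0. ,  0.4]))
pan ((450.460205078125, -119.29707336425781), (176.60791015625, 162.59561157226562), 5.533975124359131)
mouth region 126 [ 0.4502216  -0.11903488  0.18583273] sp [{'at': [0.5359, -0.0373, 0.1982], 'conf': 0.55}]
angle 0.7307793565172367
pan ((451.50518798828125, -121.64567565917969), (180.2305145263672, 163.19876098632812), 5.455854415893555)
mouth region 135 [ 0.46374865 -0.12662639  0.17287264] sp [{'at': [0.5775, -0.0137, 0.1962], 'conf': 0.57}, {'at': [0.443, 0.1554, 0.0746], 'conf': 0.3}]
angle 0.783902995296901
```

View pics/top4.png

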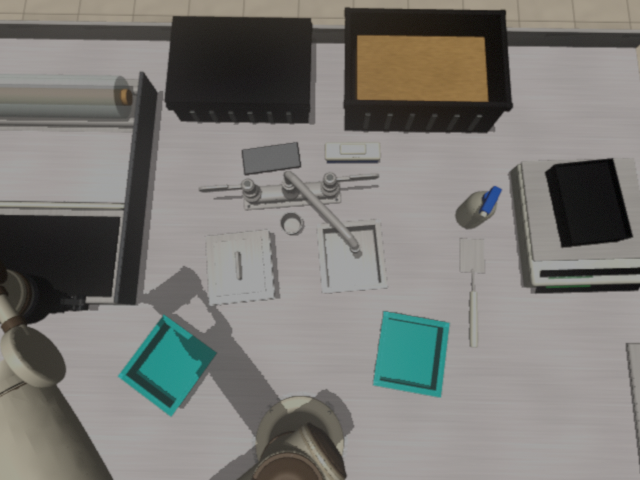

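View pics/scene4.png

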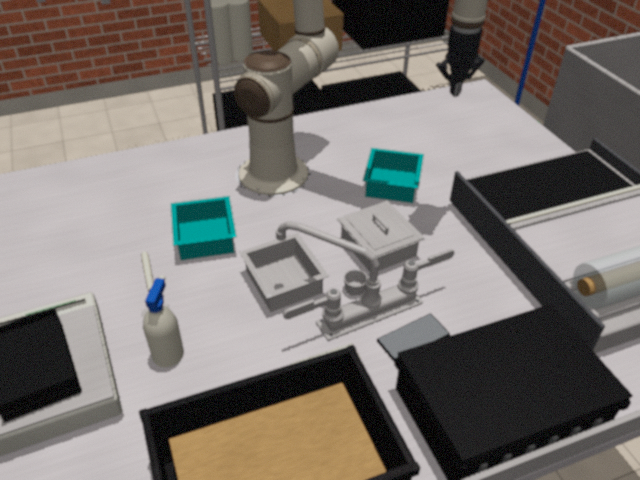

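The spout mouth at (357,246) hangs over the steel pan and both blades are in line. I'll check the blade angles by their depth before handing in.

Run:
```python
import numpy as np,cv2
for n in('top','scene'):
    C=np.load(n+'4.npy').reshape(-1,3); h=[]
    def fit(y0,y1,x0=.58,x1=.68,z0=.095,z1=.13):
        Q=C[(C[:,2]>z0)&(C[:,2]<z1)&(C[:,1]>y0)&(C[:,1]<y1)&(C[:,0]>x0)&(C[:,0]<x1)]
        v=cv2.fitLine(Q[:,:2].astype(np.float32),cv2.DIST_HUBER,0,.01,.01).ravel(); return len(Q),np.arctan(v[0]/v[1]),v[2:]
    print(n,fit(.19,.265),fit(-.19,-.115))
    c=[]
    for y0,y1 in((.115,.16),(-.09,-.04)):
        Q=C[(C[:,2]>.1215)&(C[:,2]<.135)&(C[:,1]>y0)&(C[:,1]<y1)&(C[:,0]>.59)&(C[:,0]<.67)]
        c.append(np.array(cv2.minEnclosingCircle(Q[:,:2].astype(np.float32))[0]))
    d=c[0]-c[1]; print('stems line',np.arctan(d[0]/d[1]),c)
    L=np.array(fit(.19,.265)[2])-c[0];Rr=np.array(fit(-.19,-.115)[2])-c[1]
    print('from stem',np.arctan(L[0]/L[1]),np.arctan(Rr[0]/Rr[1]))
```

```text
top (175, np.float32(-0.09674056), array([0.6014958 , 0.23086198], dtype=float32)) (169, np.float32(-0.09835394), array([ 0.6385749 , -0.14652818], dtype=float32))
stems line -0.09424774621801871 [array([0.61173826, 0.1407773 ]), array([ 0.63087112, -0.06162721])]
from stem -0.11321199750086416 -0.09049061778581949
scene (221, np.float32(-0.10929855), array([0.6102361, 0.2204491], dtype=float32)) (312, np.float32(-0.094772294), array([ 0.6463517 , -0.14274253], dtype=float32))
stems line -0.10053462292261565 [array([0.61707866, 0.13615772]), array([ 0.63743317, -0.06562239])]
from stem -0.08099976763412949 -0.11513311569537972
```

The blades lie within about 0.02 rad of the line through the stems, so both are shut. The arm is clear of everything, so I'm handing in.

Run:
```python
from h import *
ctrl.sign_off(); print(F())
```

```text
the job is handed in; nothing more can be done
the job is handed in; nothing more can be done
```

Both handles are shut, the spout's mouth hangs over the steel pan, and the job is handed in. I pushed the right handle, then the left, each with the closed fingertips until it stopped moving and the force rose to about 19 N. Then I swung the spout about 0.76 rad to the right and drew the arm well clear. The robot clock read about 29 s at the last check before handing in.

Last checks:
- **Handles:** depth images put both blades within about 0.02 rad of shut; the limit is 0.07.
- **Spout:** the mouth is within about 15 mm of the pan's middle; the limit is 40 mm. The top camera puts it almost exactly there (under 2 mm), while the scene camera says about 13 mm. Part of that gap is the scene camera seeing only one side of the tube, and the two cameras also disagree by 5–6 mm at that height.
- **Open pan:** it moved less than 1 mm between the first and last pictures.
- **Other things:** everything looks where it was in the before and after pictures; I did not measure each one.

One check failed: the network's late reports for the spout outlet landed on the middle of the spout tube, so I ignored them and used the depth images instead.

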